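# Take the work light off its charging dock and hold it level over the basin

### The job

Take the cordless work light by its handle, pull it straight up out of its charging dock against the click of the plug, and carry it, kept level all the way, to the enamel basin without disturbing the basin or anything in it. Finish holding the light still and level over the middle of the basin, its underside about 10 cm above the rim, so that it shines on the things inside: do not put it down or let go.

Things in the scene. Friction and masses are not known exactly. Their poses are not given: they have to be found in the camera images.
- lamp: cordless work light: grey bar 200 mm long (its y), 34 mm wide (x), 24 mm tall, black bail handle on top, standing in the dock at the start. Origin: centre of the bar's underside; z up when level. Under its middle a plug 14 (x) by 20 (y) mm sticks 20 mm down. 0.25 to 0.42 kg, balanced about its middle; lenses underneath
- lamp_handle (a point): middle of the light's handle grip bar, 48 mm above lamp's origin, same axes. The grip bar is 100 mm long (y), 24 mm wide (x), 20 mm tall, with a 14 mm gap under it to the light; its posts are 44 mm either side of the middle. Take it from above, fingers closing along x
- dock: charging dock fixed to the locker top: black block 70 (x) by 120 (y) by 45 mm tall on a foot plate 100 by 150 by 8 mm. Origin: centre of its underside. At the start the light's underside rests on its top, plug in the socket, long axis along the dock's y, overhanging 40 mm at each end
- dock_socket (a point): mouth of the socket, in the middle of the dock's top, 45 mm up. 28 mm deep, 1.5 mm play round the plug; two sprung detents hold the plug and give way within the first 8 mm of straight upward pull at about 10 to 15 N, with the light's weight on top
- basin: round white speckled enamel basin, 290 mm across the rim, 220 mm across the foot, 75 mm tall, standing loose on the locker top, about 0.95 kg. Origin at the centre of its underside, z up
- basin_rim (a point): centre of the basin's mouth, level with the rim, 75 mm above its underside
- tin_low: wider, lower closed tin standing in the basin, 68 mm across, 65 mm tall; origin at the centre of its underside
- tin_tall: narrower, taller closed tin standing in the basin, 60 mm across, 88 mm tall (it stands 18 mm above the rim); origin at the centre of its underside
- pliers: chrome pliers lying flat in the basin, about 125 mm long along their y, 50 mm wide, 11 mm high; origin under their middle
Not all that is in view belongs to the job. What is shaped like the lamp but pink or turquoise is not meant.

How it is judged:
On the way:
1. the light is drawn straight up out of the dock in the fingers, level, its plug clear of the socket (z of lamp in the frame of dock above 0.07 m and horizontal distance between lamp and dock below 0.06 m and angle between lamp's own z axis and vertical below 0.2 rad and contact force between lamp and the fingers above 1 N), for 0.05 s.
At the end, for the whole second after the job is handed in: The fingers alone hold the light, still, level within 0.1 rad, its middle within 50 mm of the basin's centre seen from above, its underside 60 to 150 mm above the rim, touching neither dock, basin nor tins; basin, tins and pliers within 20 mm of where they stood (horizontal distance between lamp and basin_rim below 0.05 m and z of lamp in the frame of basin_rim between 0.06 and 0.15 m and angle between lamp's own z axis and vertical below 0.1 rad and linear speed of lamp below 0.02 m/s and angular speed of lamp below 0.1 rad/s and contact force between lamp and the fingers above 2 N and contact force between lamp and basin below 0.1 N and contact force between lamp and dock below 0.1 N and contact force between lamp and tin_low below 0.1 N and contact force between lamp and tin_tall below 0.1 N and distance of each of basin, tin_low, tin_tall, pliers from where it was at the start of the episode below 0.02 m); the arm keeps its last pose, push and grip.
It fails at once if the basin or a thing in it is moved by more than 20 mm (distance of any of basin, tin_low, tin_tall, pliers from where it was at the start of the episode above 0.02 m).
It fails at once if the light is tipped more than 0.35 rad (20 degrees) from level (angle between lamp's own z axis and vertical above 0.35 rad).
It also fails if it takes over 38 s, if anything falls off the work surface, if the arm or the gripper's body presses on something with over 40 N, if the wrist force passes 120 N, or if a joint passes its speed limit or range.

### The arm

A 7-joint arm with a two-finger parallel gripper is mounted at the origin on the work surface. World frame = base frame: x ahead of the robot, y to its left, z up, the work surface at z = 0. Lengths are in m, angles in rad, forces in N, time in s.
With the tool pointing down it reaches from about 0.425 to 0.95 m from the base axis. Payload 4.7 kg.
Tool frame: the origin (TCP) lies on the centre line of the jaws, within the pads' length; the fingertips stand robot.nose_length ahead of it and the grasp point (between the pads) lies 8 mm behind it (robot.nose_length is the distance from the TCP to the fingertips, in m); z points along the fingers, y is the line along which they close (so a half turn about z gives the same grasp; the last joint's range is limited). The gripper opens to 85 mm and grips with 20 to 120 N. Pads are 22 mm wide; open, the fingers measure 114 mm over their backs; the gripper's body (76 mm by 85 mm) begins 54 mm behind the grasp point. The pads swing forward as they close: fully open they stand 13 mm farther back than shut.
Start: joints at [-1.247, 0.469, -0.049, 1.532, 0.024, 1.141, -0.082], TCP at [0.233, 0.633, 0.242] pointing down, gripper open.
Joint ranges: [-2.59, 2.59], [-0.33, 1.99], [-1.39, 1.29], [0.1, 2.45], [-1.04, 4.18], [0.21, 1.99], [-2.66, 2.66]. Speed limits (rad/s): [2.57, 2.57, 3.14, 3.14, 3.14, 3.14, 3.14].

### API

Orientations are given as [roll, pitch, yaw] about the fixed x, y, z axes, in that order (R = Rz(yaw) Ry(pitch) Rx(roll)).
In Python, from plant import robot gives the robot as it stands. Calls block until the motion is done:
- robot.goto(position, orientation): joint-space move of the TCP to a pose.
- robot.move_straight(position, vel=0.15, attitude=None, contact_N=None): straight line of the TCP; attitude=None keeps the orientation; vel is the mean speed in m/s. With contact_N (N) it stops when the force on the tool has changed by that much, and returns True; else False.
- robot.move_joints(angles): joint-space move.
- robot.grip(opening, strength=None): opening from 0.0 (shut) to 1.0 (fully open); strength is the grip in N (None keeps the last); returns when the fingers have stopped.
- robot.sleep(seconds).
- robot.inverse_kinematics(position, orientation): joint angles nearest the present ones, or None.
- robot.sense(): the state.
- robot.grab_frame(name): name is "side" or "top"; returns a dict with "image" (420x560x3 uint8, red, green, blue), "range_z" (420x560 float32, m along the optical axis (not along the pixel's ray), 0 where there is no reading), "fx", "fy", "cx", "cy" (pixels), "dist_coeffs" ([k1, k2, p1, p2, k3] as OpenCV has them; the pictures are not rectified), "R" (3x3) and "t" (3): a world point X has camera coordinates R X + t. Camera axes: x right, y down, z forward; pixel columns grow to the right and rows downward; lengths in m; the calibration is good to about 2 mm. A picture is of the moment at which its call begins.
A pose or a line that the arm cannot do raises robot.IKError and nothing moves.
- robot.close_job(): hands the job in; it is judged then, once.
The state is a dict: "t": time; "joint_pos": joint angles; "joint_velocities": joint speeds; "effort": joint torques, N m; "tcp_pos": TCP position; "tcp_rot": TCP orientation; "wrist_force": force on the tool from outside, world axes, zero at the start; "torque": the same for the moment, N m; "opening": opening from 0.0 (shut) to 1.0 (fully open); "gripper_force": force on a finger pad.
Only numpy, scipy, OpenCV 4.12 (cv2) and the standard library are available. Lean on these libraries where they do the work, as an engineer would, in place of code of your own. Each camera call takes 0.05 s, during which the arm holds its last target. There are 200 camera calls.

## Working session

There is one attempt and no reset: what is moved stays moved. The work goes in short steps, each a Python script; the robot and the scene stay as the last script left them, time stands still between calls to the robot, and variables do not carry over. Pictures are saved under pics/ and viewed, at most 10 in all, crops included, and the job is handed in when it is done.

```bash
ls; mkdir -p pics; python3 - <<'E'
from plant import robot
import cv2,pickle
for n in("side","top"):
    f=robot.grab_frame(n); cv2.imwrite(f"pics/{n}0.png",cv2.cvtColor(f["image"],cv2.COLOR_RGB2BGR)); pickle.dump(f,open(f"{n}0.pkl","wb"))
    print(n,f["fx"],f["cx"],f["cy"],f["dist_coeffs"],-f["R"].T@f["t"], (f["range_z"]>0).mean())
print(robot.nose_length,robot.sense())
E
```

```text
pics
side 511.87515415344643 271.2249264437956 222.48199489398667 [-0.02122363  0.          0.          0.          0.        ] [-0.01455314 -1.2293157   1.00862356] 0.9836947278911564
top 383.16872123392636 277.0945532154919 208.93060472020179 [-0.00211618  0.          0.          0.          0.        ] [ 0.32601373 -0.1098428   1.13122936] 0.9958545918367347
0.011 {'t': 0.1, 'joint_pos': array([-1.24690287,  0.46934988, -0.04860115,  1.53353787,  0.02411975,
        1.14103489, -0.08226288]), 'joint_velocities': array([-0.00111311, -0.0001782 ,  0.00011723, -0.00235978,  0.00034121,
       -0.00023818, -0.00086552]), 'effort': array([ 7.82676743e-04, -5.11514068e+01, -4.67661861e-02, -2.38391250e+01,
        1.08425174e-02,  4.33747555e-03, -1.40142319e-05]), 'tcp_pos': array([0.23304211, 0.63296475, 0.24138923]), 'tcp_rot': array([-3.13985069e+00,  7.61687793e-05,  2.78887838e+00]), 'wrist_force': array([ 0.32469289, -0.30498484, -0.36396551]), 'torque': array([-0.0415481 ,  0.00268802,  0.01817127]), 'gripper_force': 0.0, 'opening': 0.9981722886563213}
```

View pics/side0.png

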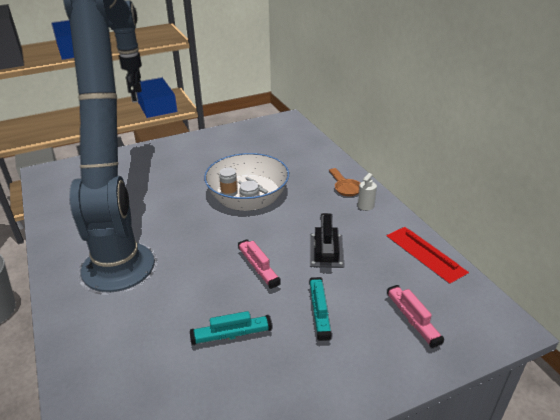

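View pics/top0.png

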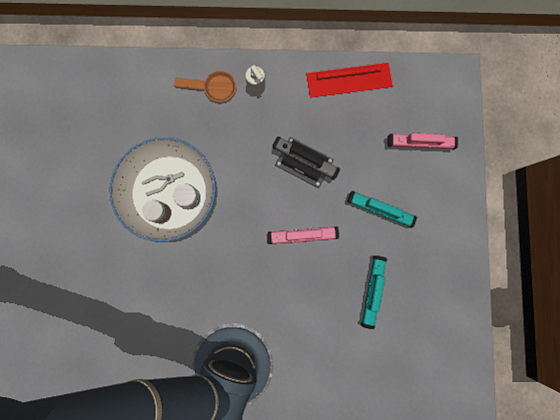

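The grey bar with a black handle in the dock is at top (306,162) and side (326,235). The lookalikes are pink at top (303,236) and (423,142), and turquoise at (381,210) and (374,292). I choose the grey one and will check it in a crop. The basin is at top (163,190) and side (246,182).

```bash
cat > h.py <<'E'
import numpy as np,cv2,pickle
def K(f): return np.array([[f["fx"],0,f["cx"]],[0,f["fy"],f["cy"]],[0,0,1.]])
def rays(f,uv):
    n=cv2.undistortPoints(np.array(uv,float).reshape(-1,1,2),K(f),np.array(f["dist_coeffs"]))[:,0]
    return np.c_[n,np.ones(len(n))]
def cloud(f):
    h,w=f["range_z"].shape; u,v=np.meshgrid(np.arange(w),np.arange(h))
    r=rays(f,np.c_[u.ravel(),v.ravel()])*f["range_z"].reshape(-1,1)
    return ((r-f["t"])@f["R"]).reshape(h,w,3)
def tri(fs,uvs):
    A=np.zeros((3,3));b=np.zeros(3);C=[];D=[]
    for f,uv in zip(fs,uvs):
        d=f["R"].T@rays(f,[uv])[0];d/=np.linalg.norm(d);c=-f["R"].T@f["t"]
        P=np.eye(3)-np.outer(d,d);A+=P;b+=P@c;C.append(c);D.append(P)
    X=np.linalg.solve(A,b);return X,[np.linalg.norm(P@(X-c)) for P,c in zip(D,C)]
E
python3 - <<'E'
from h import *
a=[]
for n,(u,v) in(("top",(306,162)),("side",(326,238))):
    f=pickle.load(open(n+"0.pkl","rb")); c=cv2.cvtColor(f["image"],cv2.COLOR_RGB2BGR)[v-36:v+36,u-45:u+45]
    a.append(cv2.resize(c,None,fx=400/90,fy=8*.0+400/90,interpolation=cv2.INTER_CUBIC))
    P=cloud(f)
    def st(name,m):
        p=P[m]; r=cv2.minAreaRect(p[:,:2].astype(np.float32)*1000); print(n,name,m.sum(),p.mean(0).round(4),"z",np.percentile(p[:,2],[5,50,95]).round(4),r)
    reg=np.zeros(P.shape[:2],bool); reg[v-40:v+40,u-45:u+45]=1
    hz=np.histogram(P[reg][:,2],bins=np.arange(-.01,.13,.005)); print(hz[0])
    for lo,hi in((.085,.12),(.05,.08),(.03,.055)): 
        m=reg&(P[...,2]>lo)&(P[...,2]<hi)
        if m.sum()>3: st((lo,hi),m)
    reg[:]=0; cu,cv_=((163,190) if n=="top" else (246,182)); reg[cv_-60:cv_+60,cu-60:cu+60]=1
    m=reg&(P[...,2]>.068)&(P[...,2]<.08); p=P[m]
    A=np.c_[2*p[:,:2],np.ones(len(p))]
    for _ in range(8):
        s=np.linalg.lstsq(A,(p[:,:2]**2).sum(1),rcond=None)[0]; R=np.sqrt(s[2]+s[0]**2+s[1]**2)
        e=abs(np.hypot(*(p[:,:2]-s[:2]).T)-R); k=e<max(.006,np.percentile(e,90)); A=A[k];p=p[k]
    print("rim",s[:2],R,len(p), "max z",P[reg][:,2].max())
cv2.imwrite("pics/crop.png",np.hstack(a))
E
```

```text
[  78 2873 2319  342   80   16    9   19   22   30  239  183   17   34
   84  366  114    6    3   10   17   72  220   17    0    0    0    0]
top (0.085, 0.12) 336 [ 0.5914 -0.1982  0.1008] z [0.0929 0.1014 0.105 ] ((592.8632202148438, -198.8651123046875), (99.05988311767578, 24.5794677734375), 63.30158996582031)
top (0.05, 0.08) 621 [ 0.5877 -0.1978  0.0669] z [0.0565 0.0679 0.072 ] ((595.8631591796875, -200.5650177001953), (204.05458068847656, 42.728458404541016), 63.37722396850586)
top (0.03, 0.055) 491 [ 0.5785 -0.201   0.0439] z [0.0362 0.0443 0.0486] ((569.445068359375, -237.513427734375), (257.0374755859375, 77.65176391601562), 58.71492385864258)
rim [0.49438139 0.19960646] 0.1421931527437405 977 max z 1.1312293625254342
[ 394 3860 1469  302   61   36   27   26   33   54  247   94   24   22
   88  173   42    8   13   12   20   65   97    7    0    0    0    0]
side (0.085, 0.12) 201 [ 0.5865 -0.2129  0.0993] z [0.0891 0.1001 0.1042] ((590.124267578125, -206.53318786621094), (99.7770767211914, 23.724956512451172), 63.17061233520508)
side (0.05, 0.08) 357 [ 0.5717 -0.2381  0.0654] z [0.0538 0.0663 0.0722] ((592.22216796875, -205.8644256591797), (208.46775817871094, 39.98711013793945), 63.9421501159668)
side (0.03, 0.055) 452 [ 0.6078 -0.2019  0.0428] z [0.0325 0.0434 0.0502] ((625.52001953125, -174.8212890625), (424.4133605957031, 110.4534912109375), 40.4061393737793)
rim [0.49299458 0.19401053] 0.14234610755064978 412 max z 1.0086235616261732
```

View pics/crop.png

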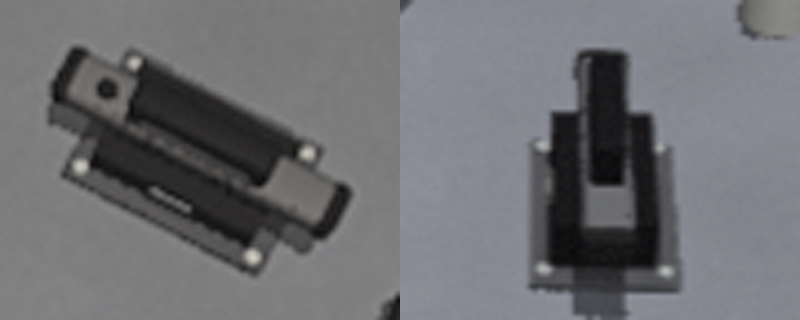

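The crop shows a grey bar, a black handle and black dock with four white screws on the foot plate, so it is the right object. The two views differ by about 6 mm in y, so I'll triangulate the screws and handle corners to settle it.

```bash
python3 - <<'E'
from h import *
T,S=[pickle.load(open(n+"0.pkl","rb")) for n in("top","side")]
s=400/90
t=lambda c:((c[0]+.5)/s-.5+261,(c[1]+.5)/s-.5+126); q=lambda c:((c[0]+.5)/s-.5+281,(c[1]+.5)/s-.5+202)
D=[((133,63),(262,150)),((307,152),(265,271)),((80,165),(143,148)),((253,257),(143,268))]
X=[]
for a,b in D:
    x,e=tri([T,S],[t(a),q(b)]); X.append(x); print(x.round(4),np.round(e,4))
print("mean",np.mean(X,0),[np.linalg.norm(X[i]-X[j]).round(4) for i,j in((0,1),(2,3),(0,2),(1,3))])
def uv(f,X): return cv2.projectPoints(np.array(X,float).reshape(1,3),cv2.Rodrigues(f["R"])[0],f["t"],K(f),np.array(f["dist_coeffs"]))[0][0,0]
for n,a,b in(("handle",(.5929,-.1989,.1015),(.5901,-.2065,.1005)),("rim",(.4944,.1996,.075),(.493,.194,.075))):
    print(n,tri([T,S],[uv(T,a),uv(S,b)]))
for f in(T,S):
    P=cloud(f);m=(abs(P[...,0]-.5)<.4)&(abs(P[...,1])<.4)&(abs(P[...,2])<.02); p=P[m]
    print("table plane",np.linalg.lstsq(np.c_[p[:,:2],np.ones(len(p))],p[:,2],rcond=None)[0])
P=cloud(T)
for n,(u,v) in(("tallest?",(156,211)),("other",(187,196))): print(n,np.median(P[v-4:v+5,u-4:u+5].reshape(-1,3),0))
E
```

```text
[ 6.626e-01 -1.577e-01  2.000e-04] [0.0018 0.0018]
[ 0.5996 -0.2751  0.0055] [0.0002 0.0002]
[ 0.5888 -0.122   0.0022] [0.0001 0.0001]
[ 0.5275 -0.239   0.0062] [0.0004 0.0004]
mean [ 0.5946406  -0.19842573  0.00351856] [np.float64(0.1334), np.float64(0.1321), np.float64(0.0821), np.float64(0.0806)]
handle (array([ 0.5945401 , -0.19944692,  0.09423566]), [np.float64(0.0002468947783841999), np.float64(0.0002468947783842688)])
rim (array([0.49527391, 0.20086744, 0.07051682]), [np.float64(0.00016532205533147413), np.float64(0.00016532205533129816)])
table plane [ 0.00276285  0.00303819 -0.00050995]
table plane [ 0.00409402  0.0003909  -0.00287505]
tallest? [0.42821463 0.20985337 0.09359575]
other [0.47392505 0.13277951 0.07041184]
```

The triangulated heights come out a uniform ~5 mm low (screws 3.5 against 8, rim 70.5 against 75). The depth heights match the text (handle top 0.101–0.103). The XY agree: lamp (0.594, -0.199), yaw ~62.8°, basin (0.495, 0.200).

```bash
python3 - <<'E'
from plant import robot
import numpy as np,cv2,pickle
for y in(62.8,-117.2):
    for p in((.594,-.199,.19),(.594,-.199,.088),(.594,-.199,.225),(.495,.2,.225)):
        q=robot.inverse_kinematics(p,[np.pi,0,np.radians(y)]); print(y,p,None if q is None else np.round(q,2))
E
```

```text
62.8 (0.594, -0.199, 0.19) [-0.39  0.6   0.96  1.75 -0.55  1.09  0.27]
62.8 (0.594, -0.199, 0.088) [-0.31  0.7   0.84  1.83 -0.65  0.91  0.35]
62.8 (0.594, -0.199, 0.225) [-0.39  0.54  0.94  1.71 -0.48  1.13  0.22]
62.8 (0.495, 0.2, 0.225) [-0.84  0.27  0.46  1.91 -0.14  1.   -0.79]
-117.2 (0.594, -0.199, 0.19) [ 1.01  0.74 -1.18  1.67  0.72  1.24  2.34]
-117.2 (0.594, -0.199, 0.088) [ 1.    0.9  -1.18  1.75  0.92  1.16  2.2 ]
-117.2 (0.594, -0.199, 0.225) [ 1.01  0.69 -1.18  1.63  0.66  1.28  2.38]
-117.2 (0.495, 0.2, 0.225) [-0.39  0.26 -0.09  1.88  0.03  1.    2.18]
```

```bash
python3 - <<'E'
from plant import robot
from h import *
o=[np.pi,0,np.radians(62.8)]
robot.grip(1.0,60)
robot.goto([.594,-.199,.21],o); robot.move_straight([.594,-.199,.14],.1)
s=robot.sense(); print(s["t"],s["tcp_pos"],s["tcp_rot"],s["joint_pos"].round(2))
a=[]
for n,(u,v) in(("top",(306,162)),("side",(326,215))):
    f=robot.grab_frame(n); a.append(cv2.resize(cv2.cvtColor(f["image"],cv2.COLOR_RGB2BGR)[v-50:v+50,u-50:u+50],(400,400),interpolation=cv2.INTER_CUBIC))
    c=cv2.projectPoints(s["tcp_pos"].reshape(1,3),cv2.Rodrigues(f["R"])[0],f["t"],K(f),np.array(f["dist_coeffs"]))[0].ravel(); print(n,(c-[u-50,v-50])*4)
cv2.imwrite("pics/hover.png",np.hstack(a))
E
```

```text
4.3417 [ 0.59435582 -0.19939706  0.14048824] [3.14054882e+00 4.99828488e-05 1.09590502e+00] [-0.34  0.64  0.88  1.79 -0.58  0.99  0.3 ]
top [210.4079999  149.25482562]
side [209.12576405 187.83860062]
```

View pics/hover.png

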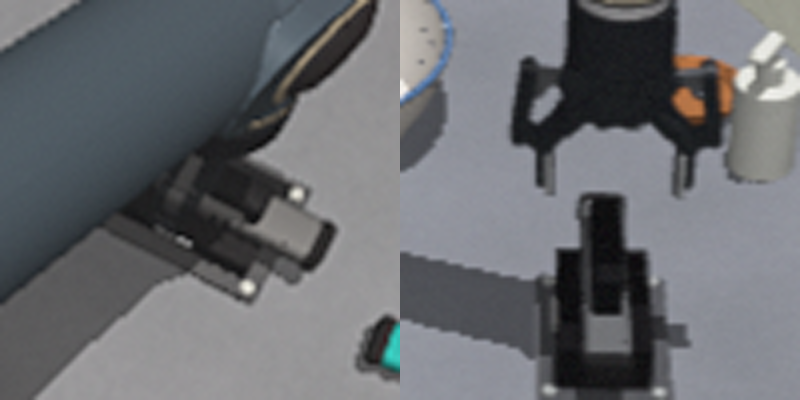

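The fingers straddle the handle: tips at side-crop x 545 and 684, handle at 583–625. I'll go down with a contact guard and close gently.

```bash
python3 - <<'E'
from plant import robot
import numpy as np
p=[.594,-.199,.087]
print(robot.move_straight(p,.06,contact_N=6))
def r(l):
    s=robot.sense(); print(l,round(s["t"],2),s["tcp_pos"].round(4),"F",s["wrist_force"].round(2),"M",s["torque"].round(2),"op",round(s["opening"],3),round(s["gripper_force"],1))
r("down"); robot.grip(0,20); robot.sleep(.2); r("grip20")
E
```

```text
False
down 5.47 [ 0.5943 -0.1993  0.0874] F [-0.63 -0.17  0.68] M [ 0.02 -0.04 -0.03] op 1.002 0.0
grip20 6.26 [ 0.5938 -0.1988  0.087 ] F [-1.18  1.74  1.29] M [ 0.18  0.29 -0.  ] op 0.28 24.0
```

Opening is 24 mm, which matches the handle, and the side force is only about 2 N. Now I'll grip harder and pull straight up.

```bash
python3 - <<'E'
from plant import robot
import numpy as np
def r(l):
    s=robot.sense(); print(l,round(s["t"],2),s["tcp_pos"].round(4),"F",s["wrist_force"].round(2),"M",s["torque"].round(2),"op",round(s["opening"],3),round(s["gripper_force"],1))
robot.grip(0,80); r("grip80")
x,y,z=robot.sense()["tcp_pos"]
for dz,v in((.006,.02),(.012,.02),(.04,.04),(.138,.1)):
    robot.move_straight([x,y,.087+dz],v); r(dz)
import cv2
a=[]
for n,(u,v) in(("top",(306,162)),("side",(330,190))):
    f=robot.grab_frame(n); a.append(cv2.resize(cv2.cvtColor(f["image"],cv2.COLOR_RGB2BGR)[v-70:v+70,u-70:u+70],(400,400),interpolation=cv2.INTER_CUBIC))
cv2.imwrite("pics/lift.png",np.hstack(a))
E
```

```text
grip80 6.47 [ 0.5938 -0.1989  0.0872] F [-2.17  1.89  4.56] M [ 0.42  0.54 -0.  ] op 0.27 78.5
0.006 6.92 [ 0.5929 -0.1983  0.092 ] F [-0.34  0.81 -9.89] M [0.07 0.15 0.02] op 0.264 80.1
0.012 7.38 [ 0.5947 -0.1995  0.1002] F [ 0.19 -0.73 -2.25] M [ 0.   -0.02 -0.06] op 0.266 81.1
0.04 8.22 [ 0.5937 -0.1987  0.1268] F [-1.19 -0.72 -2.49] M [0.04 0.   0.01] op 0.263 81.1
0.138 9.36 [ 0.5934 -0.1985  0.2242] F [-0.01 -0.2  -2.5 ] M [-0.   -0.02 -0.03] op 0.271 81.1
```

View pics/lift.png

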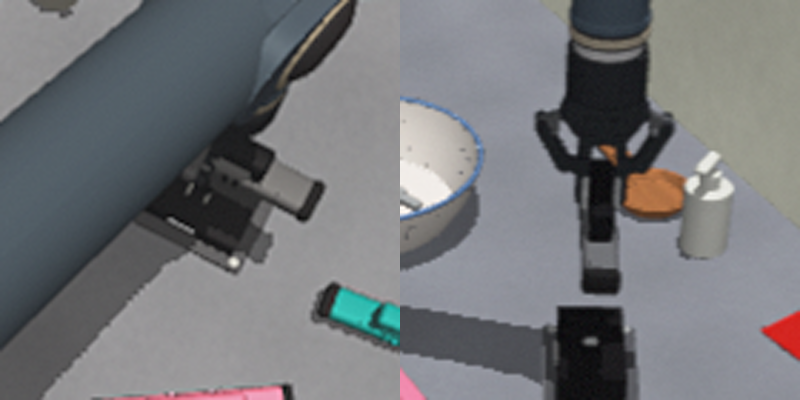

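The light is out of the dock, level, and pulls 2.5 N of weight at side-crop (600,245). The dock below it is empty. Carrying it over.

```bash
python3 - <<'E'
from plant import robot
import numpy as np,cv2
def r(l):
    s=robot.sense(); print(l,round(s["t"],2),s["tcp_pos"].round(4),s["tcp_rot"].round(4),"F",s["wrist_force"].round(2),"M",s["torque"].round(2),"op",round(s["opening"],3),round(s["gripper_force"],1))
o=[np.pi,0,np.radians(62.8)]
robot.move_straight([.495,.2,.222],.12,attitude=o); robot.sleep(.7); r("over")
from h import *
for n in("top","side"):
    f=robot.grab_frame(n); pickle.dump(f,open(n+"1.pkl","wb")); cv2.imwrite(f"pics/{n}1.png",cv2.cvtColor(f["image"],cv2.COLOR_RGB2BGR))
E
python3 - <<'E'
import cv2,numpy as np
a=cv2.imread("pics/top1.png")[120:260,90:230];b=cv2.imread("pics/side1.png")[80:220,176:316]
cv2.imwrite("pics/end.png",np.hstack([cv2.resize(i,(400,400),interpolation=2) for i in(a,b)]))
E
```

```text
over 13.73 [0.495 0.2   0.222] [ 3.1416 -0.      1.096 ] F [ 0.59 -0.32 -2.83] M [ 0.02  0.03 -0.03] op 0.266 81.1
```

View pics/end.png

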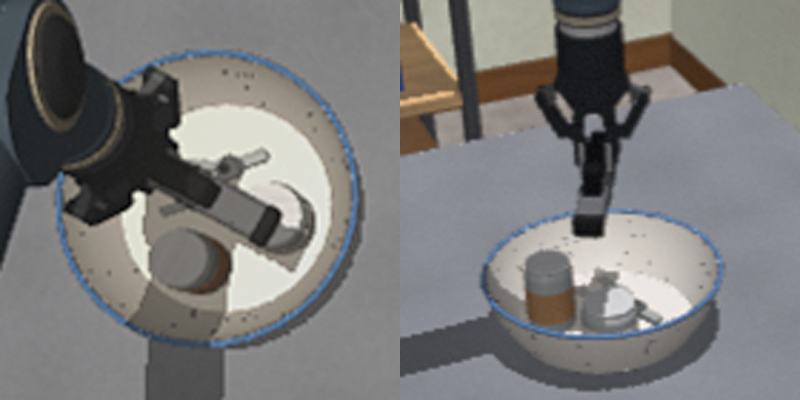

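The light hangs level over the basin, bar at side-crop (592,205) and above the rim. The basin, tins and pliers are unmoved. Handing in.

```bash
python3 -c "
from plant import robot
print(robot.close_job())"
```

```text
the job is handed in; nothing more can be done
None
```

The job is handed in: at the last check the arm held the light still and level over the middle of the basin, its underside about 105 mm above the rim, with the basin, tins and pliers undisturbed; the judge's verdict was not reported back.

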